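# Put the washing things back on their own drip stands

### The job

On the lavadero ledge the four washing things have been put back on one another's drip stands. Set each upright in the middle of its own: the scrub brush lying lengthwise along the long slatted wooden rack, the glass jar on the round cork mat, the soap box square on the square terracotta tile and the steel cup on the square wire rack. The empty rubber mat is free for parking a thing meanwhile; tip over or drop nothing and leave the brown bottle standing where it is.

Things in the scene. Friction and masses are not known exactly. Their poses are not given: they have to be found in the camera images.
- brush: Blue plastic scrub brush, loose, 140 g: back 130 x 54 mm (its top 38 mm above the origin) over white bristles 22 mm high, and above it a bridge handle: a straight bar 104 mm along x, 22 mm wide across y, 63 to 78 mm above the origin, free space beneath; pinch it across y from above. Origin: centre of the underside (bristle ends); x along its length, z up.
- jar: Empty open glass jar, free, 180 g: round, 62 mm diameter from 4 to 64 mm above the origin, then narrowing to a 54 mm neck, 82 mm high in all. Grip it from outside near the top of its straight wall (50 to 60 mm up), leaving the rim clear of the gripper body. Origin: centre of its underside, z up.
- soap_box: White plastic soap box, loose, 160 g: 104 mm along x, 60 mm across y, 46 mm high, upright walls. At its +x end a stiff 34 mm flap lid stands half open, nearly upright (9 degrees outwards), up to 80 mm above the origin; the rest of the top is closed. Grip it across y, a little to -x of the middle. Origin: centre of the underside of the 104 x 60 box, z up.
- cup: Stainless steel cup with a loop handle, free, 140 g: round, 62 mm outside at the rim, open, 80 mm high, handle on its +y side; grip it across x, from outside, near the top (55 to 65 mm up). Origin: centre of its underside, without the handle, z up.
- wood_rack: Long drip rack of four wooden slats, 170 mm along x by 86 mm along y: the scrub brush's place. Fixed, 10 mm high: a thing stands on it with its underside 10 mm above this stand's origin. Origin: centre of its underside.
- cork_mat: Round cork mat, 118 mm diameter: the glass jar's place. Fixed, 10 mm high: a thing stands on it with its underside 10 mm above this stand's origin. Origin: centre of its underside.
- tile: Square terracotta tile, 112 x 112 mm, edges along x and y: the soap box's place. Fixed, 10 mm high: a thing stands on it with its underside 10 mm above this stand's origin. Origin: centre of its underside.
- wire_rack: Square steel wire rack, 115 x 115 mm: the steel cup's place. Fixed, 10 mm high: a thing stands on it with its underside 10 mm above this stand's origin. Origin: centre of its underside.
- rubber_mat: Black ribbed rubber mat, 104 mm along x by 150 mm along y, empty at the start: the free spot to park a thing. Fixed, 10 mm high: a thing stands on it with its underside 10 mm above this stand's origin. Origin: centre of its underside.
- brown_bottle: Brown glass bottle with a white cap, standing, 50 mm diameter, 135 mm high: stays where it is. Origin: centre of its underside, z up. (The other things on the ledge, clothespins, clip, pumice and bowl, are under 50 mm high.)
Not all that is in view belongs to the job. What is shaped like the cup but red is not meant.

How it is judged:
At the end, for the whole second after the job is handed in: Each thing is at rest on its own stand, centred within 15 mm and upright within 7 degrees; the brush's length within 12 degrees of the rack's, the soap box's sides within 12 degrees of the tile's edges, any way round; the brown bottle upright within 20 mm of its start (horizontal distance between brush and wood_rack below 0.015 m and z of brush in the frame of wood_rack between 0.006 and 0.015 m and angle between each of brush, jar, soap_box, cup, brown_bottle's own z axis and vertical below 0.12 rad and linear speed of each of brush, jar, soap_box, cup below 0.02 m/s and angular speed of each of brush, jar, soap_box, cup below 0.2 rad/s and horizontal distance between jar and cork_mat below 0.015 m and z of jar in the frame of cork_mat between 0.006 and 0.015 m and horizontal distance between soap_box and tile below 0.015 m and z of soap_box in the frame of tile between 0.006 and 0.015 m and horizontal distance between cup and wire_rack below 0.015 m and z of cup in the frame of wire_rack between 0.006 and 0.015 m and angle between the x axis of brush and the x axis of wood_rack, either way round below 0.22 rad and (angle between the x axis of soap_box and the x axis of tile, either way round below 0.22 rad or angle between the x axis of soap_box and the y axis of tile, either way round below 0.22 rad) and distance of brown_bottle from where it was at the start of the episode below 0.02 m); the robot touches nothing.
It fails at once if one of the four things is tipped over (leans more than 35 degrees) (angle between any of brush, jar, soap_box, cup's own z axis and vertical above 0.61 rad).
It fails at once if one of the four things is dropped (falls freely more than about 12 mm) or thrown ((linear speed of brush above 0.5 m/s and contact force between the fingers and brush below 0.05 N) or (linear speed of jar above 0.5 m/s and contact force between the fingers and jar below 0.05 N) or (linear speed of soap_box above 0.5 m/s and contact force between the fingers and soap_box below 0.05 N) or (linear speed of cup above 0.5 m/s and contact force between the fingers and cup below 0.05 N)).
It fails at once if the brown bottle is pushed 20 mm or more, or tipped (distance of brown_bottle from where it was at the start of the episode above 0.02 m or angle between brown_bottle's own z axis and vertical above 0.3 rad).
It also fails if it takes over 150 s, if anything falls off the work surface, if the arm or the gripper's body presses on something with over 40 N, if the wrist force passes 120 N, or if a joint passes its speed limit or range.

### The arm

A 6-joint arm with a two-finger parallel gripper is mounted at the origin on the work surface. World frame = base frame: x ahead of the robot, y to its left, z up, the work surface at z = 0. Lengths are in m, angles in rad, forces in N, time in s.
With the tool pointing down it reaches from about 0.35 to 0.975 m from the base axis. Payload 4.9 kg.
Tool frame: the origin (TCP) lies midway between the tips of the shut fingers; the grasp point (between the pads) lies 19 mm behind it; z points along the fingers, y is the line along which they close (so a half turn about z gives the same grasp; the last joint's range is limited). The gripper opens to 85 mm and grips with 20 to 120 N. Pads are 22 mm wide; open, the fingers measure 114 mm over their backs; the gripper's body (76 mm by 85 mm) begins 54 mm behind the grasp point. The pads swing forward as they close: fully open they stand 13 mm farther back than shut.
Start: joints at [1.12, 0.053, 1.613, -0, 1.476, -0.119], TCP at [0.204, 0.591, 0.231] pointing down, gripper open.
Joint ranges: [-3.01, 3.01], [-1.01, 2.22], [0.06, 2.58], [-1.02, 4.17], [0.09, 2.62], [-3.14, 3.14]. Speed limits (rad/s): [2.57, 2.57, 3.14, 3.14, 3.14, 3.14].

### API

Orientations are given as a rotation vector (axis times angle).
In Python, from station import ctrl gives the robot as it stands.
- The arm moves only by the tool step_arm, never from a script. Its argument "targets" is a list of rows, each an object with "travel": the shift along the world's x, y, z as a fraction of full scale, a list of three; "angular": the turn, a rotation vector about the world's x, y, z as a fraction of full scale, a list of three; "gripper": the opening, from 0 (shut) to 1 (fully open). In form: [{"travel": [x, y, z], "angular": [rx, ry, rz], "gripper": gripper}, ...]. A call has 1 to 10 rows; each row is the pose to reach, as a shift and turn from the pose commanded when the call began; what a row does not reach only later rows make up. Full scale, the value 1, is 0.6 m for a shift and pi/4 rad for a turn. A row lasts 1/10 s, in which the tool goes at most 50 mm and 8.59 degrees, less where a joint would pass 70% of its speed; a pose out of reach is approached as far as the arm can. A call with a number of a shift or a turn outside -1 to 1 is refused whole. A call with a gripper value outside its range is refused whole. The fingers move at their own pace and stop on an object; "squeeze" is the grip in N (left out, the last holds). Time passes only in rows, so rows that repeat a pose let the fingers close. It gives the time, the measured TCP pose, the force, the opening and the grip force at its end, in the units of the state.
- ctrl.get_obs(): the state, without advancing time (a new reading comes with each control period).
- ctrl.get_image(name): name is "scene" or "top" or "wrist"; returns a dict with "img" (420x560x3 uint8, red, green, blue), "fx", "fy", "cx", "cy" (pixels), "D" ([k1, k2, p1, p2, k3] as OpenCV has them; the pictures are not rectified), "rvec" (rotation vector, rad) and "tvec" (3), from world to camera coordinates, as OpenCV has them. Camera axes: x right, y down, z forward; pixel columns grow to the right and rows downward; lengths in m; the calibration is good to about 2 mm. A picture is of the moment at which its call begins. There is no depth.
- ctrl.finish_job(): hands the job in; it is judged then, once.
The state is a dict: "t": time; "q": joint angles; "dq": joint speeds; "effort": joint torques, N m; "tool_pos": TCP position; "tool_rot": TCP orientation; "contact_force": force on the tool from outside, world axes, zero at the start; "wrist_torque": the same for the moment, N m; "opening": finger opening in m; "grip_force": force on a finger pad.
Only numpy, scipy, OpenCV 4.12 (cv2) and the standard library are available. Lean on these libraries where they do the work, as an engineer would, in place of code of your own. Each camera call takes 0.05 s, during which the arm holds its last target. There are 200 camera calls.

## Working session

There is one attempt and no reset: what is moved stays moved. The work goes in short steps, Python scripts to look and compute and a tool call to move; the robot and the scene stay as the last step left them, time stands still between calls to the robot, and variables do not carry over. Pictures are saved under pics/ and viewed, at most 14 in all, crops included, and the job is handed in when it is done.

Besides the shell and the picture viewer there is one more tool, called after "Emit:" by a JSON object that holds its "method" and its "body", one argument or row to a line. step_arm: Moves the arm, as the interface text tells. Its arguments: {"type":"object","properties":{"targets":{"type":"array"},"squeeze":{"type":"number"}},"required":["targets"]}

```bash
mkdir -p pics; ls
python3 - <<'E'
from station import ctrl
import cv2,pickle
d={}
for n in("top","scene"):
    im=ctrl.get_image(n); d[n]=im
    cv2.imwrite(f"pics/{n}0.png",im["img"][:,:,::-1]); print(n,im["fx"],im["D"],im["rvec"],im["tvec"])
pickle.dump(d,open("im0.pkl","wb"))
print(ctrl.get_obs())
E
```

```text
pics
top 502.40798055116625 [-0.08931787  0.          0.          0.          0.        ] [ 2.18926981 -2.13592871  0.12606298] [-0.06915063  0.42674268  1.5106869 ]
scene 476.33630661097834 [-0.15033499  0.          0.          0.          0.        ] [ 2.25579905  1.15426582 -0.3983999 ] [-0.20711612 -0.27732223  1.47533467]
{'t': 0.1, 'q': array([ 1.11997837e+00,  5.33222762e-02,  1.61415464e+00,  2.89881723e-05,
        1.47598596e+00, -1.19014134e-01]), 'dq': array([-0.00094388, -0.00071589, -0.00318435,  0.0016874 , -0.00122184,
        0.00067679]), 'effort': array([ 4.62145017e-04, -3.94901562e+01, -3.71363282e+01, -9.20592038e-05,
        3.87464082e-03, -1.56301434e-05]), 'tool_pos': array([0.20334858, 0.59040433, 0.23016769]), 'tool_rot': array([-5.18721359e-01, -3.09791028e+00,  2.80606284e-03]), 'contact_force': array([-0.16693895,  0.14258423, -0.49035617]), 'wrist_torque': array([ 0.01765274, -0.03310623,  0.00434601]), 'grip_force': 0.0, 'opening': 0.0855073255776035}
```

View pics/top0.png

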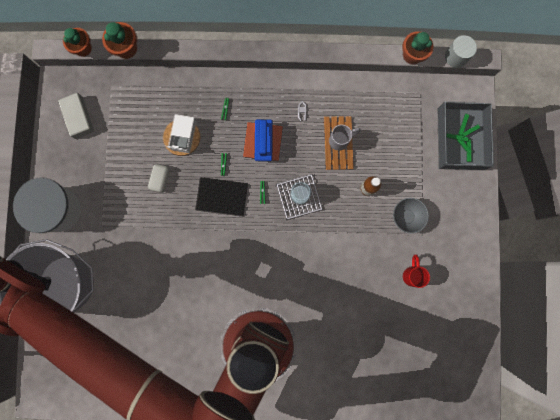

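View pics/scene0.png

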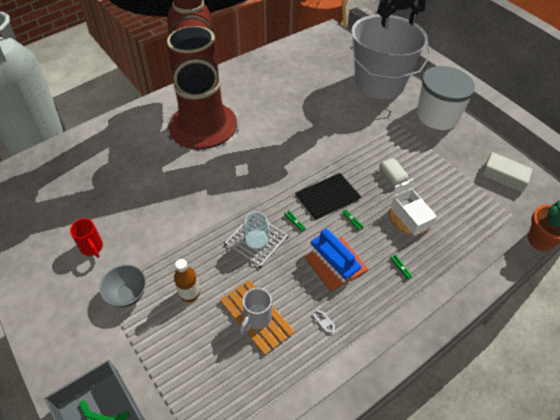

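Soap box is on the cork (180,135), brush on the tile (263,141), jar on the wire rack (300,195), cup on the wood rack (340,133), bottle at (372,186), and the rubber mat is free at (221,196). The chain is jar to the mat, cup to the wire rack, brush to the wood rack, soap to the tile, jar to the cork.

```bash
cat > h.py <<'E'
import cv2,numpy as np,pickle
def cam(im):
    K=np.array([[im["fx"],0,im["cx"]],[0,im["fy"],im["cy"]],[0,0,1]]);R=cv2.Rodrigues(np.array(im["rvec"],float))[0]
    return K,np.array(im["D"],float),R,np.array(im["tvec"],float).ravel()
def rays(im,px):
    K,D,R,t=cam(im); u=cv2.undistortPoints(np.array(px,float).reshape(-1,1,2),K,D).reshape(-1,2)
    return -R.T@t,np.c_[u,np.ones(len(u))]@R
def plane(im,px,z):
    c,d=rays(im,px); return (c+d*((z-c[2])/d[:,2])[:,None])[:,:2]
def tri(ims,pxs):
    A=np.zeros((3,3));b=np.zeros(3);rs=[]
    for im,p in zip(ims,pxs):
        c,d=rays(im,[p]);d=d[0]/np.linalg.norm(d[0]);P=np.eye(3)-np.outer(d,d);A+=P;b+=P@c;rs.append((P,c))
    x=np.linalg.solve(A,b); return x,[float(np.linalg.norm(P@(x-c))) for P,c in rs]
def proj(im,X):
    K,D,R,t=cam(im); return cv2.projectPoints(np.array(X,float).reshape(-1,3),np.array(im["rvec"],float),t,K,D)[0].reshape(-1,2)
def mask(im,lo,hi,roi=None):
    m=cv2.inRange(cv2.cvtColor(im["img"],cv2.COLOR_RGB2HSV),np.array(lo),np.array(hi))
    if roi:
        k=np.zeros_like(m);x0,y0,x1,y1=roi;k[y0:y1,x0:x1]=1;m=m*k
    return m
E
python3 - <<'E'
from h import *
d=pickle.load(open("im0.pkl","rb"));t=d["top"]
for n,p,z in[("base",(258,340),0),("soap/cork",(182,138),.01),("tile",(264,141),.01),("jar/wire",(300,196),.01),("wood",(338,143),.01),("mat",(221,196),.01),("bottlecap",(376,181),.135),("cup rim",(343,130),.09),("jar rim",(300,194),.09)]:print(n,plane(t,[p],z).round(3))
im=t["img"][85:245,140:440,::-1]
cv2.imwrite("pics/crop1.png",cv2.resize(im,None,fx=2.66,fy=2.66,interpolation=cv2.INTER_CUBIC))
E
```

```text
base [[ 0.019 -0.001]]
soap/cork [[0.636 0.257]]
tile [[ 0.632 -0.002]]
jar/wire [[ 0.461 -0.118]]
wood [[ 0.631 -0.234]]
mat [[0.455 0.126]]
bottlecap [[ 0.492 -0.33 ]]
cup rim [[ 0.652 -0.24 ]]
jar rim [[ 0.456 -0.115]]
```

View pics/crop1.png

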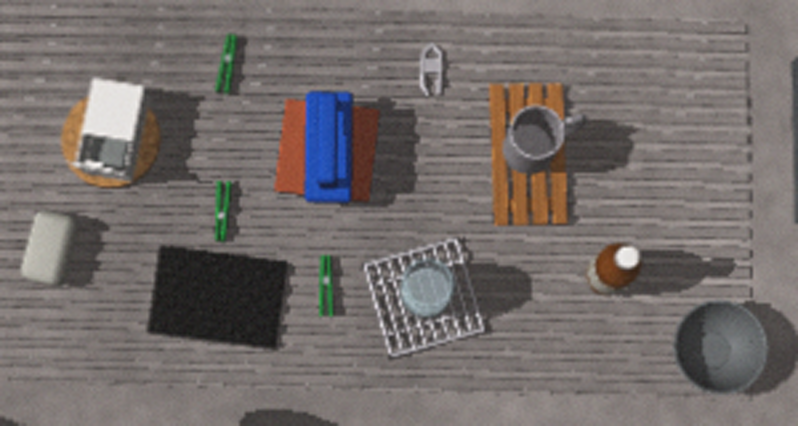

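Emit:
{"method": "step_arm", "body": {
  "targets": [
    {"travel": [0.1,-0.1,0.3],"angular": [0,0,0.1],"gripper": 1},
    {"travel": [0.4,-0.55,0.33],"angular": [0,0,0.42],"gripper": 1},
    {"travel": [0.4,-0.55,0.33],"angular": [0,0,0.42],"gripper": 1},
    {"travel": [0.4,-0.55,0.33],"angular": [0,0,0.42],"gripper": 1},
    {"travel": [0.4,-0.55,0.33],"angular": [0,0,0.42],"gripper": 1},
    {"travel": [0.4,-0.55,0.33],"angular": [0,0,0.42],"gripper": 1},
    {"travel": [0.4,-0.55,0.33],"angular": [0,0,0.42],"gripper": 1},
    {"travel": [0.4,-0.55,0.33],"angular": [0,0,0.42],"gripper": 1},
    {"travel": [0.4,-0.55,0.33],"angular": [0,0,0.42],"gripper": 1},
    {"travel": [0.4,-0.55,0.33],"angular": [0,0,0.42],"gripper": 1}
  ]
}}

```text
t: 1.1
tool_pos: [0.4456, 0.258, 0.4311]
tool_rot: [0.01, 3.139, 0.0]
contact_force: [0.3, 1.0, 0.6]
opening: 0.0856
grip_force: 0.0
```

Run:
```python
from h import *
from station import ctrl
im=ctrl.get_image("wrist");pickle.dump(im,open("w1.pkl","wb"))
cv2.imwrite("pics/w1.png",im["img"][:,:,::-1])
c,d=rays(im,[(280,210)]);print(c,d,im["fx"]);print(plane(im,[(0,0),(559,0),(0,419),(559,419)],0.01).round(3),ctrl.get_obs()["tool_pos"])
```

```text
[0.37246963 0.25892514 0.57546323] [[ 0.27576074 -0.00798824 -0.96131306]] 298.1714933038468
[[ 0.169 -0.206]
 [ 0.176  0.719]
 [ 1.086 -0.469]
 [ 1.097  0.964]] [0.44595597 0.25788204 0.43116826]
```

View pics/w1.png

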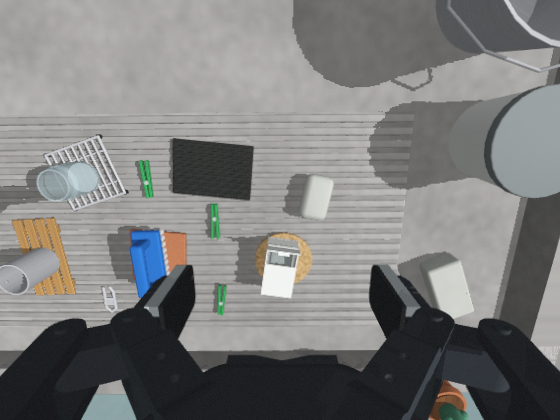

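Wrist view: mat corners near (213,168), soap box on cork (283,260), brush on tile (150,262), jar on wire rack (85,178), cup (30,270). Next view from further right.

Emit:
{"method": "step_arm", "body": {
  "targets": [
    {"travel": [-0.05,-0.55,0],"angular": [0,0,0],"gripper": 1},
    {"travel": [-0.05,-0.55,0],"angular": [0,0,0],"gripper": 1},
    {"travel": [-0.05,-0.55,0],"angular": [0,0,0],"gripper": 1},
    {"travel": [-0.05,-0.55,0],"angular": [0,0,0],"gripper": 1},
    {"travel": [-0.05,-0.55,0],"angular": [0,0,0],"gripper": 1},
    {"travel": [-0.05,-0.55,0],"angular": [0,0,0],"gripper": 1},
    {"travel": [-0.05,-0.55,0],"angular": [0,0,0],"gripper": 1},
    {"travel": [-0.05,-0.55,0],"angular": [0,0,0],"gripper": 1}
  ]
}}

```text
t: 1.95
tool_pos: [0.4131, -0.071, 0.4278]
tool_rot: [-0.01, -3.139, -0.001]
contact_force: [1.1, 0.1, -0.7]
opening: 0.086
grip_force: 0.0
```

Run:
```python
from h import *
from station import ctrl
im=ctrl.get_image("wrist");pickle.dump(im,open("w2.pkl","wb"))
cv2.imwrite("pics/w2.png",cv2.resize(im["img"][80:380,:,::-1],None,fx=1.4286,fy=1.4286,interpolation=cv2.INTER_CUBIC))
c,d=rays(im,[(280,210)]);print(c,ctrl.get_obs()["tool_pos"],ctrl.get_obs()["t"])
```

```text
[ 0.3406756  -0.07017956  0.572526  ] [ 0.41333575 -0.06949057  0.42808957] 2.0
```

View pics/w2.png

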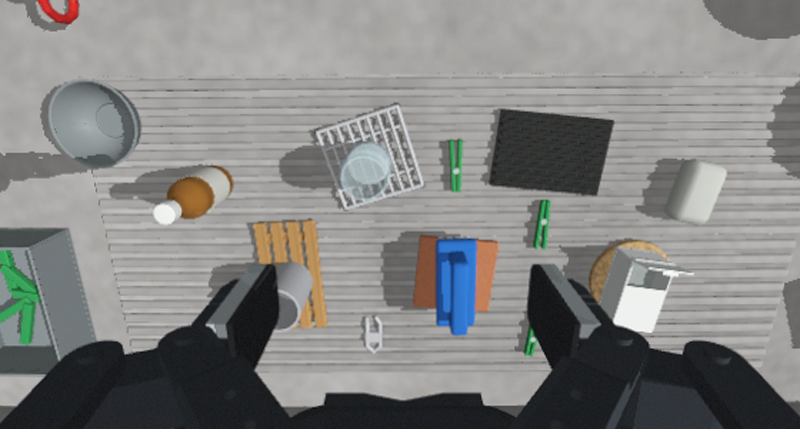

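```bash
cat > stands.py <<'E'
from h import *
L=lambda f:pickle.load(open(f,"rb"))
T=L("im0.pkl")["top"];S=L("im0.pkl")["scene"];V={"top":T,"scene":S,"w1":L("w1.pkl"),"w2":L("w2.pkl")}
guess={"wood":(.631,-.234),"cork":(.636,.257),"tile":(.632,-.002),"wire":(.461,-.118),"mat":(.455,.126)}
hsv={"wood":((5,120,90),(20,255,255)),"cork":((8,70,90),(25,255,255)),"tile":((0,110,60),(12,255,200)),"wire":((0,0,165),(180,40,255)),"mat":((0,0,0),(180,255,45))}
size={"wood":(.17,.086),"cork":(.118,.118),"tile":(.112,.112),"wire":(.115,.115),"mat":(.104,.15)}
if __name__=="__main__":
  for k,g in guess.items():
    for n,im in V.items():
        c=proj(im,[(*g,.01)])[0]
        if not(30<c[0]<530 and 30<c[1]<390):continue
        r=.115
        q=proj(im,[(g[0]+a,g[1]+b,.01) for a in(-r,r) for b in(-r,r)]);x0,y0=np.clip(q.min(0),0,None).astype(int);x1,y1=q.max(0).astype(int)
        m=mask(im,*hsv[k],roi=(x0,y0,x1,y1)); 
        m2=cv2.morphologyEx(m,cv2.MORPH_CLOSE,np.ones((9,9))) if k in("wood","wire") else m
        nl,lab,st,_=cv2.connectedComponentsWithStats(m2); i=1+np.argmax(st[1:,4])
        pts=np.argwhere((lab==i)&(m>0))[:,::-1]
        P=plane(im,pts,.01).astype(np.float32)*1000
        if k=="cork":print(k,n,cv2.minEnclosingCircle(P),len(pts))
        else:
            (cx,cy),(w,h),a=cv2.minAreaRect(P);print(k,n,round(cx,1),round(cy,1),"size",round(w),round(h),"ang",round(a,1),len(pts))
E
python3 stands.py
```

```text
wood top 633.8 -234.7 size 170 86 ang 2.3 789
wood scene 675.3 -232.6 size 81 87 ang 3.5 873
wood w1 634.8 -236.8 size 171 92 ang 2.5 1908
wood w2 635.4 -235.4 size 171 86 ang 2.3 1380
cork top ((637.3446655273438, 266.29510498046875), 58.48200225830078) 218
cork scene ((632.9551391601562, 219.82986450195312), 45.34722900390625) 197
cork w1 ((640.4686279296875, 262.1856384277344), 59.84687042236328) 586
cork w2 ((639.4725952148438, 260.3053283691406), 58.976165771484375) 501
tile top 635.8 46.3 size 32 113 ang 89.7 316
tile scene 629.8 1.7 size 113 114 ang 84.9 638
tile w1 623.0 38.9 size 45 87 ang 89.6 634
tile w2 629.6 -39.8 size 30 113 ang 89.7 648
wire top 460.0 -114.2 size 112 112 ang 17.6 200
wire scene 456.7 -119.3 size 329 320 ang 54.3 2842
wire w1 458.9 -132.7 size 310 231 ang 89.2 7704
wire w2 458.3 -124.8 size 251 229 ang 89.5 5722
mat top 454.4 124.5 size 149 101 ang 83.8 1530
mat scene 453.9 122.7 size 148 103 ang 83.2 1571
mat w1 407.8 69.8 size 7 0 ang 89.4 5
mat w2 414.5 59.8 size 7 15 ang 83.6 15
```

Run:
```python
from stands import *
def run(k,n,lo,hi,r=.08,mn=20,cl=5,z=.01):
    im=V[n];g=guess[k]
    q=proj(im,[(g[0]+a,g[1]+b,z) for a in(-r,r) for b in(-r,r)]);x0,y0=np.clip(q.min(0),0,None).astype(int);x1,y1=q.max(0).astype(int)
    m=mask(im,lo,hi,roi=(x0,y0,x1,y1));nl,lab,st,_=cv2.connectedComponentsWithStats(cv2.morphologyEx(m,cv2.MORPH_CLOSE,np.ones((cl,cl))))
    ok=np.isin(lab,[i for i in range(1,nl) if st[i,4]>=mn])&(m>0);pts=np.argwhere(ok)[:,::-1]
    if len(pts)<5:print(k,n,"none");return
    P=plane(im,pts,z).astype(np.float32)*1000
    (cx,cy),(w,h),a=cv2.minAreaRect(P)
    print(k,n,round(cx,1),round(cy,1),"size",round(w),round(h),"ang",round(a,1),len(pts))
    if k in("tile","mat"):return cv2.boxPoints(((cx,cy),(w,h),a))
for n in V: run("tile",n,(0,110,50),(12,255,220))
for n in V: run("mat",n,(0,0,0),(180,255,70),r=.1)
for v in(180,200,215):
  for n in V: run("wire",n,(0,0,v),(180,60,255),r=.085)
```

```text
tile top 632.4 3.0 size 111 112 ang 85.2 578
tile scene 629.9 2.5 size 115 114 ang 84.7 758
tile w1 623.0 38.9 size 45 87 ang 89.6 660
tile w2 633.6 3.6 size 112 114 ang 84.7 1202
mat top 480.7 118.6 size 160 159 ang 84.4 1695
mat scene 494.5 117.4 size 154 186 ang 84.0 1690
mat w1 453.9 125.4 size 150 103 ang 84.0 4228
mat w2 454.2 126.3 size 151 103 ang 83.9 4109
wire top 461.2 -113.9 size 109 112 ang 17.7 111
wire scene 455.8 -112.4 size 115 113 ang 17.1 358
wire w1 472.1 -156.9 size 116 200 ang 17.3 1882
wire w2 461.1 -113.6 size 116 116 ang 17.4 1529
wire top 466.9 -62.3 size 20 35 ang 53.8 10
wire scene none
wire w1 459.7 -118.0 size 113 116 ang 17.3 1069
wire w2 460.7 -113.8 size 112 114 ang 17.3 483
wire top none
wire scene none
wire w1 459.6 -117.9 size 111 114 ang 17.4 289
wire w2 466.4 -88.7 size 12 10 ang 17.3 5
```

Run:
```python
from stands import *
def crop(n,c,w,W):
    x,y=int(c[0]-w/2),int(c[1]-w/2);print(n,x,y);im=V[n]["img"][y:y+w,max(x,0):max(x,0)+w,::-1];return cv2.resize(im,(W,W),interpolation=cv2.INTER_CUBIC)
jar=(.46,-.115,.05);cup=(.645,-.24,.06)
f=lambda n,X:proj(V[n],[X])[0]
r1=np.hstack([crop(n,f(n,jar),w,266) for n,w in(("w2",66),("w1",66),("top",38))])
r2=np.hstack([crop(n,f(n,cup),w,266) for n,w in(("w2",66),("scene",66),("top",38))])
cv2.imwrite("pics/jc.png",np.vstack([r1,r2]))
```

```text
w2 224 162
w1 39 144
top 280 175
w2 162 256
scene 224 278
top 322 115
```

View pics/jc.png

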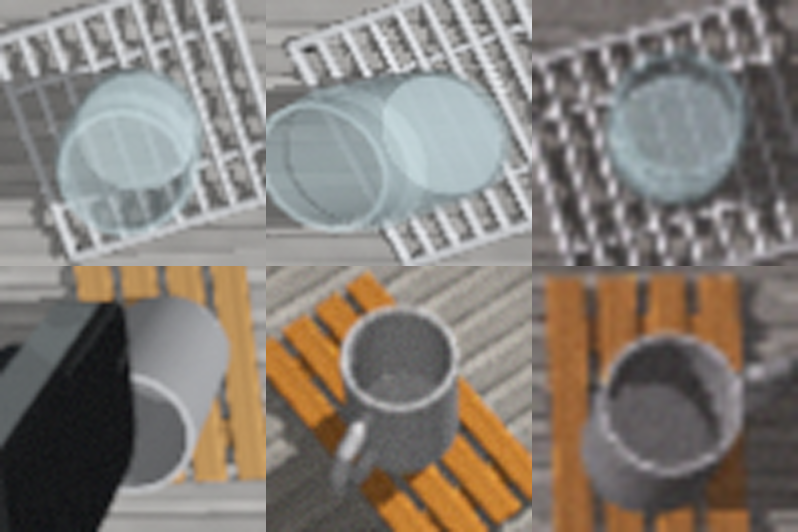

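Run:
```python
from stands import *
o=.5
W=lambda n,x,y:(V[n],)
print("jar bottom",tri([V["w2"],V["w1"]],[(258.2-o,194.5-o),(83.4-o,177.2-o)]))
print("jar rim",tri([V["w2"],V["w1"]],[(255.5-o,204.4-o),(53.4-o,185.2-o)]))
# top view jar disc rim
print("cup rim",tri([V["top"],V["scene"]],[(341.1,134.0),(256.7,300.3)]))
h=(224+(347-266)/4.03-.5,278+(455-266)/4.03-.5)
print("handle",tri([V["top"],V["scene"]],[(354.8,129.6),h]))
print(plane(V["w2"],[(257.7,194)],.012),plane(V["w2"],[(255,203.9)],.092),plane(V["top"],[(341.1,134.0)],.09),plane(V["scene"],[(256.7,300.3)],.09))
# brush: handle bright blue in all; soap white
for n in V:
    for k,lo,hi,c,r in(("blue",(105,150,60),(125,255,255),(.632,0,.05),.1),("white",(0,0,200),(180,30,255),(.65,.26,.05),.085)):
        im=V[n];q=proj(im,[(c[0]+a,c[1]+b,c[2]) for a in(-r,r) for b in(-r,r)]);x0,y0=np.clip(q.min(0),0,None).astype(int);x1,y1=q.max(0).astype(int)
        m=mask(im,lo,hi,(x0,y0,x1,y1));p=np.argwhere(m)[:,::-1].astype(np.float32)
        if len(p)>20: v=im["img"][m>0].max(1);print(n,k,len(p),cv2.minAreaRect(p),np.percentile(v,[10,50,90]))
def crop(n,X,w,W):
    c=proj(V[n],[X])[0];x,y=int(c[0]-w/2),int(c[1]-w/2);print(n,x,y);im=V[n]["img"][y:y+w,x:x+w,::-1];return cv2.resize(im,(W,W),interpolation=cv2.INTER_CUBIC)
b=(.63,0,.04);s=(.645,.26,.04)
cv2.imwrite("pics/bs.png",np.vstack([np.hstack([crop("w2",b,90,266),crop("scene",b,80,266),crop("top",b,50,266)]),np.hstack([crop("w1",s,80,266),crop("scene",s,70,266),crop("top",s,50,266)])]))
```

```text
jar bottom (array([ 0.46381603, -0.11641516,  0.02092041]), [0.00037730304325132505, 0.0003773030432513452])
jar rim (array([ 0.46297   , -0.11472311,  0.10034522]), [3.714618287263388e-05, 3.714618287252947e-05])
cup rim (array([ 0.63758369, -0.23443302,  0.0954767 ]), [0.0009115879284717009, 0.0009115879284717355])
handle (array([ 0.65814247, -0.28075133,  0.07067229]), [0.002936492679502306, 0.002936492679502286])
[[ 0.46619842 -0.11720767]] [[ 0.46509253 -0.11550585]] [[ 0.63948545 -0.23429767]] [[ 0.63476772 -0.23376402]]
top blue 692 ((263.0, 140.0), (40.0, 16.0), 90.0) [ 97. 173. 186.]
top white 390 ((180.51220703125, 131.60975646972656), (18.438562393188477, 33.384971618652344), 12.094757080078125) [225. 229. 231.]
scene blue 1140 ((336.00885009765625, 253.54917907714844), (52.81488037109375, 22.48444366455078), 46.12330627441406) [106. 197. 228.]
scene white 583 ((410.6388244628906, 198.03736877441406), (58.45163345336914, 23.184858322143555), 56.689369201660156) [213. 250. 253.]
w1 blue 1700 ((147.64450073242188, 262.9393005371094), (67.28531646728516, 31.55186653137207), 81.25383758544922) [168. 210. 219.]
w1 white 1108 ((280.4386291503906, 271.41741943359375), (33.63821029663086, 50.573707580566406), 8.365886688232422) [219.7 244.  244. ]
w2 blue 1663 ((319.0, 280.0), (66.0, 26.0), 90.0) [127. 205. 214.]
w2 white 981 ((457.0, 287.5), (42.69074630737305, 52.810035705566406), 18.434946060180664) [220. 241. 241.]
w2 273 232
scene 296 216
top 238 114
w1 243 227
scene 381 175
top 154 107
```

View pics/bs.png

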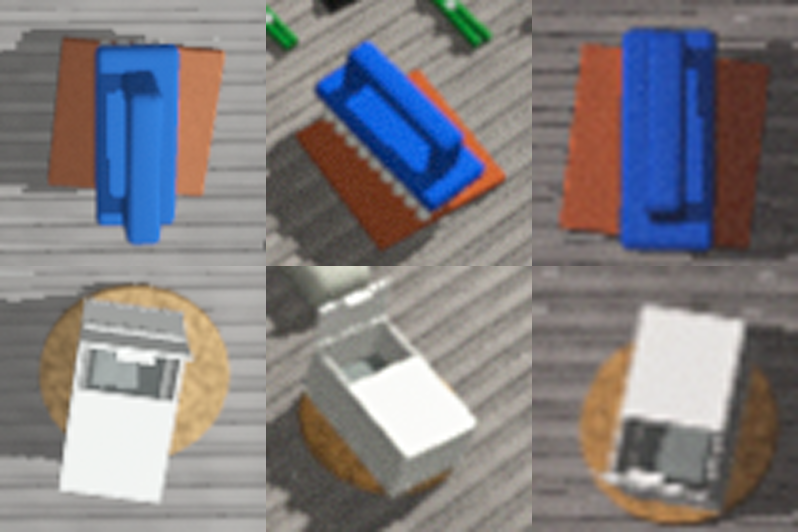

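Run:
```python
from stands import *
def px(o,s,*p): return [(o[0]+a/s-.5,o[1]+b/s-.5) for a,b in p]
w1=px((243,227),3.325,(60,225),(163,236),(72,150),(178,160))
tp=px((154,107),5.32,(111,41),(214,54),(78,209))
sc=px((381,175),3.8,(208,159),(146,192),(52,82),(117,52))
print("soap tri",tri([V["w1"],V["scene"]],[w1[0],sc[1]]),tri([V["w1"],V["scene"]],[w1[1],sc[0]]),tri([V["w1"],V["top"]],[w1[0],tp[0]]))
def info(A,B):# far edge
    d=(B-A);L=np.hypot(*d);n=np.array([-d[1],d[0]])/L
    if n[0]>0:n=-n
    return L*1000,((A+B)/2+n*.052).round(4),np.degrees(np.arctan2(n[1],n[0])).round(1)
for n,p in(("w1",w1),("top",tp),("scene",[sc[1],sc[0]])):
    P=plane(V[n],p,.056);print(n,P.round(4).tolist(),info(P[0],P[1]))
P=plane(V["w1"],w1,.056);d=P[2]-P[0];e=P[3]-P[1];print("side angs",np.degrees(np.arctan2(d[1],d[0])),np.degrees(np.arctan2(e[1],e[0])))
P=plane(V["scene"],sc,.056);d=P[2]-P[1];e=P[3]-P[0];print("scene sides",np.degrees(np.arctan2(d[1],d[0])),np.degrees(np.arctan2(e[1],e[0])),np.hypot(*d),np.hypot(*e),P.mean(0))
# brush
wb=px((273,232),2.956,(96,46),(178,44),(97,224),(176,220));wh=px((273,232),2.956,(126,95),(160,95),(128,240),(160,240))
sb=px((296,216),3.325,(50,90),(164,208),(214,160))
th=px((238,114),5.32,(118,32),(158,32),(118,215),(158,215));tb=px((238,114),5.32,(90,28),(184,28),(90,246),(180,246))
for n,p,z in(("w2",wb,.048),("top",tb,.048),("w2",wh,.088),("top",th,.088)):
    P=plane(V[n],p,z);d=P[2]-P[0];e=P[3]-P[1];print(n,z,P.round(4).tolist(),P.mean(0).round(4),[np.degrees(np.arctan2(q[1],q[0])).round(1) for q in(d,e)])
print(tri([V["w2"],V["scene"]],[wb[2],sb[2]]))
```

```text
soap tri (array([0.69068926, 0.21453924, 0.06187275]), [0.0005475955605992598, 0.0005475955605992507]) (array([0.69732459, 0.27312192, 0.0600924 ]), [0.003484853303501082, 0.003484853303501018]) (array([0.6535141 , 0.23675123, 0.15274337]), [0.02170392864668531, 0.02170392864668541])
w1 [[0.6948, 0.2144], [0.7027, 0.2759], [0.6452, 0.2228], [0.6521, 0.2845]] (np.float64(61.94682662078589), array([0.6472, 0.2518]), np.float64(172.6))
top [[0.6988, 0.2747], [0.6922, 0.2144], [0.599, 0.2883]] (np.float64(60.66691596875042), array([0.6438, 0.2502]), np.float64(173.7))
scene [[0.6883, 0.2183], [0.6944, 0.2728]] (np.float64(54.7598226472083), array([0.6397, 0.2513]), np.float64(173.6))
side angs 170.3915137481448 170.3081965734114
scene sides 171.50970285026924 170.1089686868626 0.10477074260317767 0.10365449273690593 [0.6398988  0.25387069]
w2 0.048 [[0.5618, -0.0277], [0.5608, 0.025], [0.6934, -0.025], [0.6908, 0.029]] [6.267e-01 3.000e-04] [np.float64(1.1), np.float64(1.8)]
top 0.048 [[0.6919, 0.0281], [0.6932, -0.0263], [0.5633, 0.024], [0.5646, -0.0274]] [ 6.282e-01 -4.000e-04] [np.float64(-178.2), np.float64(-179.5)]
w2 0.088 [[0.577, -0.0123], [0.5772, 0.0082], [0.6785, -0.0085], [0.6787, 0.0119]] [ 6.278e-01 -2.000e-04] [np.float64(2.1), np.float64(2.1)]
top 0.088 [[0.6782, 0.01], [0.6787, -0.0126], [0.573, 0.0068], [0.5735, -0.0155]] [ 0.6259 -0.0028] [np.float64(-178.3), np.float64(-178.4)]
(array([ 0.68603407, -0.00917947,  0.07693687]), [0.020426260502112874, 0.020426260502112922])
```

Positions are found. Moving to the jar (0.464, -0.116), with fingers closing along y.

Emit:
{"method": "step_arm", "body": {
  "targets": [
    {"travel": [0.083,-0.078,-0.1],"angular": [0,0,0],"gripper": 1},
    {"travel": [0.083,-0.078,-0.2],"angular": [0,0,0],"gripper": 1},
    {"travel": [0.083,-0.078,-0.28],"angular": [0,0,0],"gripper": 1},
    {"travel": [0.083,-0.078,-0.36],"angular": [0,0,0],"gripper": 1},
    {"travel": [0.083,-0.078,-0.42],"angular": [0,0,0],"gripper": 1},
    {"travel": [0.083,-0.078,-0.46],"angular": [0,0,0],"gripper": 1},
    {"travel": [0.083,-0.078,-0.48],"angular": [0,0,0],"gripper": 1},
    {"travel": [0.083,-0.078,-0.48],"angular": [0,0,0],"gripper": 1}
  ]
}}

```text
t: 2.8
tool_pos: [0.4622, -0.1138, 0.1391]
tool_rot: [0.0, -3.137, -0.004]
contact_force: [0.5, -0.3, 0.6]
opening: 0.0853
grip_force: 0.0
```

Run:
```python
from h import *
from station import ctrl
im=ctrl.get_image("wrist");pickle.dump(im,open("w3.pkl","wb"))
o=ctrl.get_obs();print(o["tool_pos"],o["tool_rot"])
a=proj(im,[o["tool_pos"]])[0];print("tcp px",a,proj(im,[(.464,-.116,.092),(.464,-.116,.012)]))
cv2.imwrite("pics/w3.png",im["img"][:,:,::-1])
```

```text
[ 0.46389812 -0.11485226  0.14199003] [1.98713979e-04 3.14154696e+00 4.56793152e-04]
tcp px [279.16283528 272.46246289] [[277.93338148 238.47831549]
 [278.78041627 207.98100799]]
```

View pics/w3.png

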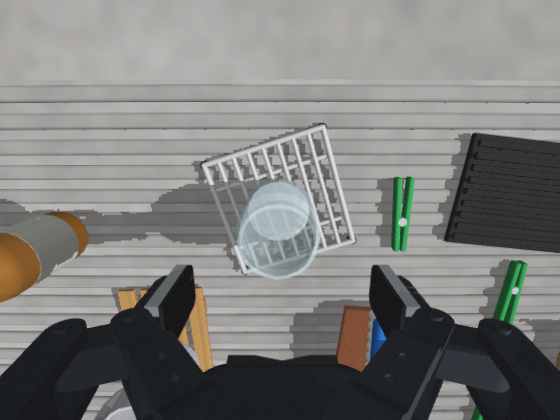

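The rim centre appears at (278,239), right at the predicted pixel. Descending and gripping.

Emit:
{"method": "step_arm", "body": {
  "targets": [
    {"travel": [0,0,-0.06],"angular": [0,0,0],"gripper": 1},
    {"travel": [0,0,-0.11],"angular": [0,0,0],"gripper": 1},
    {"travel": [0,0,-0.15],"angular": [0,0,0],"gripper": 1},
    {"travel": [0,0,-0.165],"angular": [0,0,0],"gripper": 1},
    {"travel": [0,0,-0.165],"angular": [0,0,0],"gripper": 0.6},
    {"travel": [0,0,-0.165],"angular": [0,0,0],"gripper": 0.5},
    {"travel": [0,0,-0.165],"angular": [0,0,0],"gripper": 0.4},
    {"travel": [0,0,-0.165],"angular": [0,0,0],"gripper": 0.4},
    {"travel": [0,0,-0.165],"angular": [0,0,0],"gripper": 0.4},
    {"travel": [0,0,-0.165],"angular": [0,0,0],"gripper": 0.4}
  ],
  "squeeze": 40
}}

```text
t: 3.85
tool_pos: [0.4657, -0.1167, 0.0452]
tool_rot: [0.003, 3.137, -0.003]
contact_force: [-0.6, -0.2, 6.8]
opening: 0.062
grip_force: 44.5
```

Emit:
{"method": "step_arm", "body": {
  "targets": [
    {"travel": [0,0,0.03],"angular": [0,0,0],"gripper": 0.4},
    {"travel": [0,0,0.09],"angular": [0,0,0],"gripper": 0.4},
    {"travel": [-0.003,0.04,0.11],"angular": [0,0,0],"gripper": 0.4},
    {"travel": [-0.005,0.1,0.11],"angular": [0,0,0],"gripper": 0.4},
    {"travel": [-0.008,0.17,0.11],"angular": [0,0,0],"gripper": 0.4},
    {"travel": [-0.011,0.24,0.11],"angular": [0,0,0],"gripper": 0.4},
    {"travel": [-0.014,0.31,0.11],"angular": [0,0,0],"gripper": 0.4},
    {"travel": [-0.017,0.37,0.1],"angular": [0,0,0],"gripper": 0.4},
    {"travel": [-0.017,0.402,0.08],"angular": [0,0,0],"gripper": 0.4},
    {"travel": [-0.017,0.402,0.06],"angular": [0,0,0],"gripper": 0.4}
  ]
}}

```text
t: 4.85
tool_pos: [0.4531, 0.1273, 0.0784]
tool_rot: [-0.003, 3.141, 0.001]
contact_force: [0.0, -0.2, -1.4]
opening: 0.0616
grip_force: 44.6
```

Emit:
{"method": "step_arm", "body": {
  "targets": [
    {"travel": [0,0,-0.03],"angular": [0,0,0],"gripper": 0.4},
    {"travel": [0,0,-0.05],"angular": [0,0,0],"gripper": 0.4},
    {"travel": [0,0,-0.057],"angular": [0,0,0],"gripper": 0.4},
    {"travel": [0,0,-0.059],"angular": [0,0,0],"gripper": 0.4},
    {"travel": [0,0,-0.06],"angular": [0,0,0],"gripper": 0.4},
    {"travel": [0,0,-0.06],"angular": [0,0,0],"gripper": 0.4}
  ]
}}

```text
t: 5.45
tool_pos: [0.4537, 0.1246, 0.0451]
tool_rot: [-0.005, -3.14, 0.001]
contact_force: [-10.5, -0.1, 17.1]
opening: 0.062
grip_force: 46.3
```

Emit:
{"method": "step_arm", "body": {
  "targets": [
    {"travel": [0,0,0],"angular": [0,0,0],"gripper": 0.8},
    {"travel": [0,0,0],"angular": [0,0,0],"gripper": 1},
    {"travel": [0,0,0],"angular": [0,0,0],"gripper": 1},
    {"travel": [0,0,0.03],"angular": [0,0,0],"gripper": 1},
    {"travel": [0,0,0.08],"angular": [0,0,0],"gripper": 1},
    {"travel": [0,0,0.15],"angular": [0,0,0],"gripper": 1},
    {"travel": [0,0,0.2],"angular": [0,0,0],"gripper": 1},
    {"travel": [0.07,-0.08,0.25],"angular": [0,0,-0.19],"gripper": 1},
    {"travel": [0.14,-0.16,0.25],"angular": [0,0,-0.38],"gripper": 1},
    {"travel": [0.2,-0.23,0.25],"angular": [0,0,-0.57],"gripper": 1}
  ]
}}

```text
t: 6.45
tool_pos: [0.5501, 0.0146, 0.1926]
tool_rot: [0.708, 3.057, 0.001]
contact_force: [0.1, -0.0, -0.5]
opening: 0.0849
grip_force: 0.0
```

Run:
```python
from station import ctrl
o=ctrl.get_obs();print(o["tool_pos"],o["tool_rot"],o["q"])
```

```text
[0.55012744 0.01463618 0.19257463] [7.07721343e-01 3.05740216e+00 7.79232443e-04] [-1.08692606e-01 -1.01018093e-01  1.82927205e+00  9.75986313e-05
  1.40995521e+00 -1.22456104e+00]
```

Emit:
{"method": "step_arm", "body": {
  "targets": [
    {"travel": [0.02,-0.07,0],"angular": [0,0,-0.18],"gripper": 1},
    {"travel": [0.04,-0.14,0],"angular": [0,0,-0.36],"gripper": 1},
    {"travel": [0.06,-0.21,0],"angular": [0,0,-0.54],"gripper": 1},
    {"travel": [0.08,-0.28,0],"angular": [0,0,-0.72],"gripper": 1},
    {"travel": [0.1,-0.35,0],"angular": [0,0,-0.9],"gripper": 1},
    {"travel": [0.12,-0.39,0],"angular": [0,0,-0.9],"gripper": 1},
    {"travel": [0.12,-0.39,0],"angular": [0,0,-0.9],"gripper": 1},
    {"travel": [0.12,-0.39,0],"angular": [0,0,-0.9],"gripper": 1}
  ]
}}

```text
t: 7.25
tool_pos: [0.62, -0.2182, 0.1899]
tool_rot: [-1.717, -2.629, -0.0]
contact_force: [-0.3, -0.0, 0.2]
opening: 0.0855
grip_force: 0.0
```

```bash
cat > st.py <<'E'
from h import *
from station import ctrl
def state():
    o=ctrl.get_obs();R=cv2.Rodrigues(np.array(o["tool_rot"]))[0];print("t",o["t"],"tcp",o["tool_pos"].round(4),"yaw_y",np.degrees(np.arctan2(R[1,1],R[0,1])).round(2),"q6",o["q"][5].round(2));return o
E
python3 - <<'E'
from st import *
im=ctrl.get_image("wrist");pickle.dump(im,open("w4.pkl","wb"));state()
top=ctrl.get_image("top");pickle.dump(top,open("t4.pkl","wb"))
print(proj(im,[(.637,-.234,.09),(.637,-.234,.012)]))
a=im["img"][:,:,::-1].copy()
cv2.imwrite("pics/w4.png",a)
E
```

```text
t 7.3 tcp [ 0.62   -0.2175  0.1901] yaw_y 23.75 q6 -0.87
[[292.17262931 237.74287228]
 [289.88476322 212.79640767]]
```

View pics/w4.png

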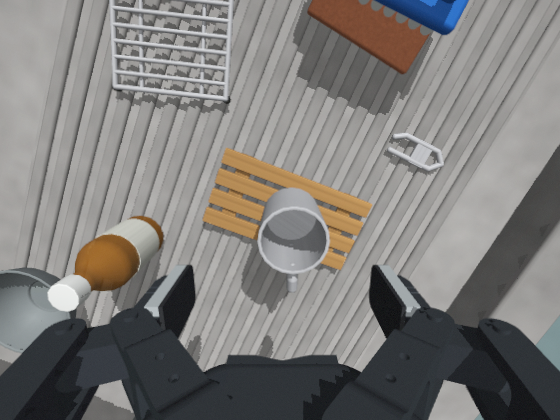

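The rim centre is at (293,238), as predicted, and the handle points straight down at (292,283), square to the closing line. Descending to the cup.

Emit:
{"method": "step_arm", "body": {
  "targets": [
    {"travel": [0.028,-0.028,-0.04],"angular": [0,0,0],"gripper": 1},
    {"travel": [0.028,-0.028,-0.1],"angular": [0,0,0],"gripper": 1},
    {"travel": [0.028,-0.028,-0.16],"angular": [0,0,0],"gripper": 1},
    {"travel": [0.028,-0.028,-0.21],"angular": [0,0,0],"gripper": 1},
    {"travel": [0.028,-0.028,-0.24],"angular": [0,0,0],"gripper": 1},
    {"travel": [0.028,-0.028,-0.24],"angular": [0,0,0],"gripper": 0.6},
    {"travel": [0.028,-0.028,-0.24],"angular": [0,0,0],"gripper": 0.4},
    {"travel": [0.028,-0.028,-0.24],"angular": [0,0,0],"gripper": 0.4},
    {"travel": [0.028,-0.028,-0.24],"angular": [0,0,0],"gripper": 0.4},
    {"travel": [0.028,-0.028,-0.24],"angular": [0,0,0],"gripper": 0.4}
  ],
  "squeeze": 40
}}

```text
t: 8.35
tool_pos: [0.6378, -0.2351, 0.0481]
tool_rot: [1.716, 2.629, 0.0]
contact_force: [-0.1, 0.0, -1.2]
opening: 0.0602
grip_force: 44.6
```

Emit:
{"method": "step_arm", "body": {
  "targets": [
    {"travel": [0,0,0.03],"angular": [0,0,0],"gripper": 0.4},
    {"travel": [0,0,0.09],"angular": [0,0,0],"gripper": 0.4},
    {"travel": [-0.03,0.02,0.1],"angular": [0,0,0],"gripper": 0.4},
    {"travel": [-0.08,0.054,0.1],"angular": [0,0,0],"gripper": 0.4},
    {"travel": [-0.13,0.088,0.1],"angular": [0,0,0],"gripper": 0.4},
    {"travel": [-0.18,0.122,0.1],"angular": [0,0,0],"gripper": 0.4},
    {"travel": [-0.23,0.156,0.1],"angular": [0,0,0],"gripper": 0.4},
    {"travel": [-0.27,0.183,0.1],"angular": [0,0,0],"gripper": 0.4},
    {"travel": [-0.294,0.199,0.08],"angular": [0,0,0],"gripper": 0.4},
    {"travel": [-0.294,0.199,0.05],"angular": [0,0,0],"gripper": 0.4}
  ]
}}

```text
t: 9.35
tool_pos: [0.4607, -0.1148, 0.079]
tool_rot: [1.714, 2.628, 0.001]
contact_force: [-0.1, -1.1, -2.0]
opening: 0.06
grip_force: 44.8
```

Emit:
{"method": "step_arm", "body": {
  "targets": [
    {"travel": [0,0,-0.02],"angular": [0,0,0],"gripper": 0.4},
    {"travel": [0,0,-0.035],"angular": [0,0,0],"gripper": 0.4},
    {"travel": [0,0,-0.044],"angular": [0,0,0],"gripper": 0.4},
    {"travel": [0,0,-0.047],"angular": [0,0,0],"gripper": 0.4},
    {"travel": [0,0,-0.049],"angular": [0,0,0],"gripper": 0.4},
    {"travel": [0,0,-0.049],"angular": [0,0,0],"gripper": 0.4},
    {"travel": [0,0,-0.049],"angular": [0,0,0],"gripper": 0.4}
  ]
}}

```text
t: 10.05
tool_pos: [0.4612, -0.1156, 0.0478]
tool_rot: [1.717, 2.63, 0.0]
contact_force: [0.3, -0.5, -1.3]
opening: 0.0601
grip_force: 45.0
```

Emit:
{"method": "step_arm", "body": {
  "targets": [
    {"travel": [0,0,-0.002],"angular": [0,0,0],"gripper": 0.4},
    {"travel": [0,0,-0.003],"angular": [0,0,0],"gripper": 0.4},
    {"travel": [0,0,-0.003],"angular": [0,0,0],"gripper": 0.4},
    {"travel": [0,0,-0.003],"angular": [0,0,0],"gripper": 0.72},
    {"travel": [0,0,-0.003],"angular": [0,0,0],"gripper": 0.85},
    {"travel": [0,0,-0.003],"angular": [0,0,0],"gripper": 1},
    {"travel": [0,0,-0.003],"angular": [0,0,0],"gripper": 1},
    {"travel": [0,0,0.03],"angular": [0,0,0],"gripper": 1},
    {"travel": [0,0,0.1],"angular": [0,0,0],"gripper": 1},
    {"travel": [0,0,0.18],"angular": [0,0,0],"gripper": 1}
  ]
}}

```text
t: 11.05
tool_pos: [0.4592, -0.1147, 0.1545]
tool_rot: [-1.714, -2.627, 0.001]
contact_force: [1.3, -0.8, 0.1]
opening: 0.0852
grip_force: 0.0
```

Emit:
{"method": "step_arm", "body": {
  "targets": [
    {"travel": [0.02,0.01,0.03],"angular": [0,0,0.18],"gripper": 1},
    {"travel": [0.07,0.05,0.03],"angular": [0,0,0.36],"gripper": 1},
    {"travel": [0.12,0.08,0.03],"angular": [0,0,0.54],"gripper": 1},
    {"travel": [0.17,0.12,0.03],"angular": [0,0,0.72],"gripper": 1},
    {"travel": [0.22,0.15,0.03],"angular": [0,0,0.9],"gripper": 1},
    {"travel": [0.26,0.18,0.03],"angular": [0,0,1.0],"gripper": 1},
    {"travel": [0.26,0.18,0.03],"angular": [0,0,1.0],"gripper": 1}
  ]
}}

```text
t: 11.75
tool_pos: [0.6186, -0.0055, 0.1729]
tool_rot: [0.574, 3.089, 0.001]
contact_force: [0.1, 0.1, -0.6]
opening: 0.0852
grip_force: 0.0
```

Emit:
{"method": "step_arm", "body": {
  "targets": [
    {"travel": [0.018,0.01,0],"angular": [0,0,0.18],"gripper": 1},
    {"travel": [0.018,0.01,0],"angular": [0,0,0.36],"gripper": 1},
    {"travel": [0.018,0.01,0],"angular": [0,0,0.513],"gripper": 1},
    {"travel": [0.018,0.01,0],"angular": [0,0,0.513],"gripper": 1},
    {"travel": [0.018,0.01,0],"angular": [0,0,0.513],"gripper": 1}
  ]
}}

```text
t: 12.25
tool_pos: [0.627, -0.0018, 0.1732]
tool_rot: [0.045, -3.141, 0.0]
contact_force: [-0.0, 1.2, -0.8]
opening: 0.0854
grip_force: 0.0
```

Run:
```python
from st import *
im=ctrl.get_image("wrist");pickle.dump(im,open("w5.pkl","wb"));state()
top=ctrl.get_image("top");pickle.dump(top,open("t5.pkl","wb"))
a=np.radians(1.8);u=np.array([np.cos(a),np.sin(a)]);c=np.array([.6275,-.0005])
print(proj(im,[(*(c+s*.052*u),.088) for s in(-1,0,1)]),proj(im,[(.4605,-.1145,.09),(.4605,-.1145,.012)]))
cv2.imwrite("pics/w5.png",im["img"][:,:,::-1])
```

```text
t 12.3 tcp [ 0.6271 -0.0018  0.1733] yaw_y 91.66 q6 -1.72
[[282.76240691 154.26406685]
 [282.97201989 219.549104  ]
 [283.1559775  277.23942957]] [[114.50899597 -29.56035978]
 [160.98957053  13.29420641]]
```

View pics/w5.png

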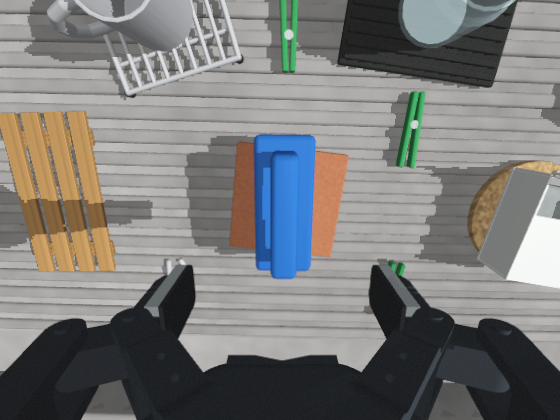

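The handle bar is centred at x≈284, rows 152-278, as predicted, and the cup stands on the wire rack. Gripping the brush.

Emit:
{"method": "step_arm", "body": {
  "targets": [
    {"travel": [0,0.002,-0.05],"angular": [0,0,0],"gripper": 1},
    {"travel": [0,0.002,-0.11],"angular": [0,0,0],"gripper": 0.8},
    {"travel": [0,0.002,-0.16],"angular": [0,0,0],"gripper": 0.6},
    {"travel": [0,0.002,-0.185],"angular": [0,0,0],"gripper": 0.5},
    {"travel": [0,0.002,-0.185],"angular": [0,0,0],"gripper": 0.35},
    {"travel": [0,0.002,-0.185],"angular": [0,0,0],"gripper": 0.1},
    {"travel": [0,0.002,-0.185],"angular": [0,0,0],"gripper": 0},
    {"travel": [0,0.002,-0.185],"angular": [0,0,0],"gripper": 0},
    {"travel": [0,0.002,-0.185],"angular": [0,0,0],"gripper": 0},
    {"travel": [0,0.002,-0.185],"angular": [0,0,0],"gripper": 0}
  ],
  "squeeze": 50
}}

```text
t: 13.35
tool_pos: [0.6279, -0.0002, 0.063]
tool_rot: [-0.05, 3.14, -0.0]
contact_force: [0.3, -0.5, -1.3]
opening: 0.0212
grip_force: 51.7
```

Emit:
{"method": "step_arm", "body": {
  "targets": [
    {"travel": [0,0,0.03],"angular": [0,0,0],"gripper": 0},
    {"travel": [0,0,0.08],"angular": [0,0,0],"gripper": 0},
    {"travel": [0.002,-0.04,0.1],"angular": [0,0,0.01],"gripper": 0},
    {"travel": [0.004,-0.1,0.1],"angular": [0,0,0.01],"gripper": 0},
    {"travel": [0.006,-0.17,0.1],"angular": [0,0,0.01],"gripper": 0},
    {"travel": [0.008,-0.24,0.1],"angular": [0,0,0.01],"gripper": 0},
    {"travel": [0.01,-0.31,0.1],"angular": [0,0,0.01],"gripper": 0},
    {"travel": [0.012,-0.365,0.1],"angular": [0,0,0.01],"gripper": 0},
    {"travel": [0.012,-0.391,0.08],"angular": [0,0,0.01],"gripper": 0},
    {"travel": [0.012,-0.391,0.05],"angular": [0,0,0.01],"gripper": 0}
  ]
}}

```text
t: 14.35
tool_pos: [0.6355, -0.237, 0.0929]
tool_rot: [-0.058, 3.138, -0.002]
contact_force: [0.5, 0.6, -1.8]
opening: 0.0215
grip_force: 51.8
```

Emit:
{"method": "step_arm", "body": {
  "targets": [
    {"travel": [0,0,-0.02],"angular": [0,0,0],"gripper": 0},
    {"travel": [0,0,-0.035],"angular": [0,0,0],"gripper": 0},
    {"travel": [0,0,-0.045],"angular": [0,0,0],"gripper": 0},
    {"travel": [0,0,-0.05],"angular": [0,0,0],"gripper": 0},
    {"travel": [0,0,-0.052],"angular": [0,0,0],"gripper": 0},
    {"travel": [0,0,-0.052],"angular": [0,0,0],"gripper": 0}
  ]
}}

```text
t: 14.95
tool_pos: [0.6356, -0.2343, 0.0624]
tool_rot: [-0.063, 3.139, -0.0]
contact_force: [-1.4, 2.5, 2.6]
opening: 0.0211
grip_force: 52.3
```

Emit:
{"method": "step_arm", "body": {
  "targets": [
    {"travel": [0,0,0],"angular": [0,0,0],"gripper": 0.4},
    {"travel": [0,0,0],"angular": [0,0,0],"gripper": 0.6},
    {"travel": [0,0,0],"angular": [0,0,0],"gripper": 0.6},
    {"travel": [0,0,0.03],"angular": [0,0,0],"gripper": 0.8},
    {"travel": [0,0,0.1],"angular": [0,0,0],"gripper": 1},
    {"travel": [0,0,0.18],"angular": [0,0,0],"gripper": 1},
    {"travel": [0,0.07,0.2],"angular": [0,0,0],"gripper": 1},
    {"travel": [0,0.15,0.2],"angular": [0,0,0],"gripper": 1},
    {"travel": [0,0.23,0.2],"angular": [0,0,0],"gripper": 1},
    {"travel": [0,0.31,0.2],"angular": [0,0,0],"gripper": 1}
  ]
}}

```text
t: 15.95
tool_pos: [0.6351, -0.0474, 0.1834]
tool_rot: [-0.061, 3.138, -0.001]
contact_force: [0.8, 1.3, -0.1]
opening: 0.0852
grip_force: 0.0
```

Run:
```python
from st import *
state()
```

```text
t 15.95 tcp [ 0.6351 -0.0474  0.1834] yaw_y 92.23 q6 -1.8
```

Emit:
{"method": "step_arm", "body": {
  "targets": [
    {"travel": [0.01,0.07,0],"angular": [0,0,-0.12],"gripper": 1},
    {"travel": [0.02,0.14,0],"angular": [0,0,-0.238],"gripper": 1},
    {"travel": [0.03,0.21,0],"angular": [0,0,-0.238],"gripper": 1},
    {"travel": [0.04,0.28,0],"angular": [0,0,-0.238],"gripper": 1},
    {"travel": [0.042,0.35,0],"angular": [0,0,-0.238],"gripper": 1},
    {"travel": [0.042,0.42,0],"angular": [0,0,-0.238],"gripper": 1},
    {"travel": [0.042,0.49,0],"angular": [0,0,-0.238],"gripper": 1},
    {"travel": [0.042,0.49,0],"angular": [0,0,-0.238],"gripper": 1},
    {"travel": [0.042,0.49,0],"angular": [0,0,-0.238],"gripper": 1}
  ]
}}

```text
t: 16.85
tool_pos: [0.6601, 0.2461, 0.1825]
tool_rot: [0.228, 3.132, -0.0]
contact_force: [-0.4, -0.2, -0.0]
opening: 0.0853
grip_force: 0.0
```

Run:
```python
from st import *
im=ctrl.get_image("wrist");pickle.dump(im,open("w6.pkl","wb"));state()
top=ctrl.get_image("top");pickle.dump(top,open("t6.pkl","wb"))
a=np.radians(171.5);u=np.array([np.cos(a),np.sin(a)]);v=np.array([-u[1],u[0]]);c=np.array([.645,.252])
print(proj(im,[(*(c-.052*u+s*.03*v),.056) for s in(-1,1)]))
cv2.imwrite("pics/w6.png",im["img"][:,:,::-1])
```

```text
t 16.9 tcp [0.6602 0.245  0.1822] yaw_y 81.58 q6 -1.17
[[315.80399651 241.49267143]
 [254.3061627  241.39337945]]
```

View pics/w6.png

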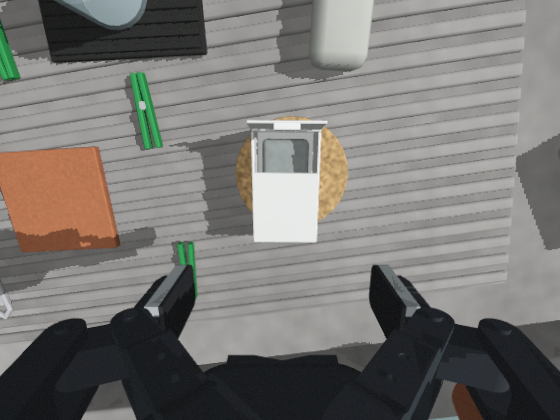

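The far edge of the box is at (253..318, 242) as predicted, and aligned with the fingers. Descending to grip.

Emit:
{"method": "step_arm", "body": {
  "targets": [
    {"travel": [0,0.009,-0.06],"angular": [0,0,0],"gripper": 1},
    {"travel": [0,0.009,-0.13],"angular": [0,0,0],"gripper": 1},
    {"travel": [0,0.009,-0.2],"angular": [0,0,0],"gripper": 1},
    {"travel": [0,0.009,-0.25],"angular": [0,0,0],"gripper": 1},
    {"travel": [0,0.009,-0.275],"angular": [0,0,0],"gripper": 1},
    {"travel": [0,0.009,-0.275],"angular": [0,0,0],"gripper": 0.7},
    {"travel": [0,0.009,-0.275],"angular": [0,0,0],"gripper": 0.4},
    {"travel": [0,0.009,-0.275],"angular": [0,0,0],"gripper": 0.4},
    {"travel": [0,0.009,-0.275],"angular": [0,0,0],"gripper": 0.4},
    {"travel": [0,0.009,-0.275],"angular": [0,0,0],"gripper": 0.4}
  ],
  "squeeze": 50
}}

```text
t: 17.95
tool_pos: [0.661, 0.2509, 0.018]
tool_rot: [0.231, 3.131, 0.001]
contact_force: [-0.3, -0.3, 1.9]
opening: 0.0597
grip_force: 54.4
```

Run:
```python
from st import *
state()
```

```text
t 17.95 tcp [0.661  0.2509 0.018 ] yaw_y 81.57 q6 -1.17
```

Emit:
{"method": "step_arm", "body": {
  "targets": [
    {"travel": [0,0,0.03],"angular": [0,0,0],"gripper": 0.4},
    {"travel": [0,0,0.08],"angular": [0,0,0],"gripper": 0.4},
    {"travel": [-0.002,-0.04,0.1],"angular": [0,0,0.02],"gripper": 0.4},
    {"travel": [-0.005,-0.1,0.1],"angular": [0,0,0.04],"gripper": 0.4},
    {"travel": [-0.01,-0.17,0.1],"angular": [0,0,0.06],"gripper": 0.4},
    {"travel": [-0.015,-0.24,0.1],"angular": [0,0,0.078],"gripper": 0.4},
    {"travel": [-0.018,-0.31,0.1],"angular": [0,0,0.078],"gripper": 0.4},
    {"travel": [-0.021,-0.38,0.1],"angular": [0,0,0.078],"gripper": 0.4},
    {"travel": [-0.021,-0.415,0.08],"angular": [0,0,0.078],"gripper": 0.4},
    {"travel": [-0.021,-0.415,0.05],"angular": [0,0,0.078],"gripper": 0.4}
  ]
}}

```text
t: 18.95
tool_pos: [0.6493, -0.0015, 0.0491]
tool_rot: [0.141, 3.133, -0.001]
contact_force: [-0.6, 0.1, -1.5]
opening: 0.0595
grip_force: 54.3
```

Emit:
{"method": "step_arm", "body": {
  "targets": [
    {"travel": [0,0,-0.02],"angular": [0,0,0],"gripper": 0.4},
    {"travel": [0,0,-0.035],"angular": [0,0,0],"gripper": 0.4},
    {"travel": [0,0,-0.045],"angular": [0,0,0],"gripper": 0.4},
    {"travel": [0,0,-0.05],"angular": [0,0,0],"gripper": 0.4},
    {"travel": [0,0,-0.052],"angular": [0,0,0],"gripper": 0.4},
    {"travel": [0,0,-0.052],"angular": [0,0,0],"gripper": 0.4}
  ]
}}

```text
t: 19.55
tool_pos: [0.6484, 0.0028, 0.0179]
tool_rot: [0.132, 3.138, 0.0]
contact_force: [-4.7, -0.9, 12.0]
opening: 0.0591
grip_force: 55.4
```

Emit:
{"method": "step_arm", "body": {
  "targets": [
    {"travel": [0,0,0],"angular": [0,0,0],"gripper": 0.8},
    {"travel": [0,0,0],"angular": [0,0,0],"gripper": 1},
    {"travel": [0,0,0],"angular": [0,0,0],"gripper": 1},
    {"travel": [0,0,0.03],"angular": [0,0,0],"gripper": 1},
    {"travel": [0,0,0.1],"angular": [0,0,0],"gripper": 1},
    {"travel": [0,0,0.18],"angular": [0,0,0],"gripper": 1},
    {"travel": [-0.02,0.01,0.25],"angular": [0,0,0],"gripper": 1},
    {"travel": [-0.08,0.05,0.26],"angular": [0,0,0],"gripper": 1},
    {"travel": [-0.14,0.09,0.26],"angular": [0,0,0],"gripper": 1},
    {"travel": [-0.2,0.13,0.26],"angular": [0,0,0],"gripper": 1}
  ]
}}

```text
t: 20.55
tool_pos: [0.5268, 0.0802, 0.1732]
tool_rot: [0.136, 3.136, 0.001]
contact_force: [0.1, -0.1, -0.1]
opening: 0.0852
grip_force: 0.0
```

Emit:
{"method": "step_arm", "body": {
  "targets": [
    {"travel": [-0.06,0.04,0],"angular": [0,0,0],"gripper": 1},
    {"travel": [-0.12,0.076,0],"angular": [0,0,0],"gripper": 1},
    {"travel": [-0.12,0.076,0],"angular": [0,0,0],"gripper": 1},
    {"travel": [-0.12,0.076,0],"angular": [0,0,0],"gripper": 1}
  ]
}}

```text
t: 20.95
tool_pos: [0.4553, 0.1256, 0.1723]
tool_rot: [0.133, 3.136, 0.0]
contact_force: [0.1, 0.0, -0.5]
opening: 0.0855
grip_force: 0.0
```

Run:
```python
from st import *
im=ctrl.get_image("wrist");pickle.dump(im,open("w7.pkl","wb"));state()
top=ctrl.get_image("top");pickle.dump(top,open("t7.pkl","wb"))
print(proj(im,[(.4537,.125,.092),(.4537,.125,.012)]))
cv2.imwrite("pics/w7.png",im["img"][:,:,::-1])
```

```text
t 21.0 tcp [0.456  0.1252 0.1723] yaw_y 85.09 q6 -1.37
[[280.3491706  218.69671306]
 [280.68357726 195.51390891]]
```

View pics/w7.png

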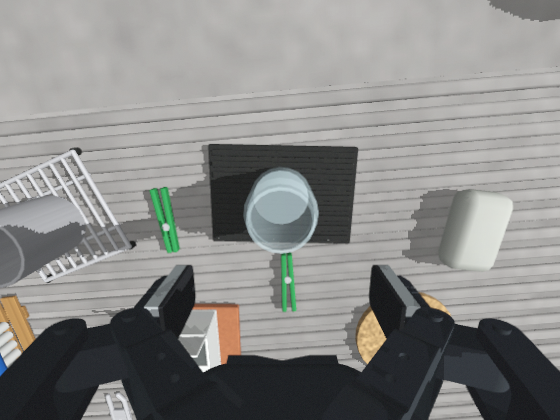

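The jar stands on the mat, rim centre near (281,216). Gripping it.

Emit:
{"method": "step_arm", "body": {
  "targets": [
    {"travel": [-0.004,0.001,-0.05],"angular": [0,0,0],"gripper": 1},
    {"travel": [-0.004,0.001,-0.11],"angular": [0,0,0],"gripper": 1},
    {"travel": [-0.004,0.001,-0.17],"angular": [0,0,0],"gripper": 1},
    {"travel": [-0.004,0.001,-0.215],"angular": [0,0,0],"gripper": 1},
    {"travel": [-0.004,0.001,-0.215],"angular": [0,0,0],"gripper": 1},
    {"travel": [-0.004,0.001,-0.215],"angular": [0,0,0],"gripper": 0.6},
    {"travel": [-0.004,0.001,-0.215],"angular": [0,0,0],"gripper": 0.4},
    {"travel": [-0.004,0.001,-0.215],"angular": [0,0,0],"gripper": 0.4},
    {"travel": [-0.004,0.001,-0.215],"angular": [0,0,0],"gripper": 0.4},
    {"travel": [-0.004,0.001,-0.215],"angular": [0,0,0],"gripper": 0.4}
  ],
  "squeeze": 40
}}

```text
t: 22.05
tool_pos: [0.4552, 0.1259, 0.0443]
tool_rot: [0.135, 3.134, 0.001]
contact_force: [1.9, -0.6, 6.6]
opening: 0.0617
grip_force: 44.5
```

Run:
```python
from st import *
state()
for f in("t7.pkl","w7.pkl"):
    im=pickle.load(open(f,"rb"));g=(.639,.261);r=.08
    q=proj(im,[(g[0]+a,g[1]+b,.01) for a in(-r,r) for b in(-r,r)]);x0,y0=np.clip(q.min(0),0,None).astype(int);x1,y1=q.max(0).astype(int)
    m=mask(im,(8,70,60),(25,255,255),(x0,y0,x1,y1));nl,lab,st,_=cv2.connectedComponentsWithStats(m);i=1+np.argmax(st[1:,4])
    P=plane(im,np.argwhere(lab==i)[:,::-1],.01).astype(np.float32)*1000;print(f,cv2.minEnclosingCircle(P),cv2.fitEllipse(cv2.convexHull(P)),len(P))
```

```text
t 22.05 tcp [0.4552 0.1259 0.0443] yaw_y 85.08 q6 -1.37
t7.pkl ((639.5462036132812, 259.4764404296875), 60.653839111328125) ((641.5383911132812, 259.31182861328125), (113.904541015625, 121.62467956542969), 171.6016845703125) 1085
w7.pkl ((639.1884765625, 217.82177734375), 41.97247314453125) ((642.761962890625, 220.06031799316406), (36.38549041748047, 83.14079284667969), 93.6780014038086) 1072
```

Emit:
{"method": "step_arm", "body": {
  "targets": [
    {"travel": [0,0,0.03],"angular": [0,0,0],"gripper": 0.4},
    {"travel": [0,0,0.09],"angular": [0,0,0],"gripper": 0.4},
    {"travel": [0.03,0.02,0.11],"angular": [0,0,0],"gripper": 0.4},
    {"travel": [0.08,0.057,0.11],"angular": [0,0,0],"gripper": 0.4},
    {"travel": [0.13,0.093,0.11],"angular": [0,0,0],"gripper": 0.4},
    {"travel": [0.18,0.129,0.11],"angular": [0,0,0],"gripper": 0.4},
    {"travel": [0.23,0.165,0.11],"angular": [0,0,0],"gripper": 0.4},
    {"travel": [0.28,0.2,0.11],"angular": [0,0,0],"gripper": 0.4},
    {"travel": [0.311,0.223,0.09],"angular": [0,0,0],"gripper": 0.4},
    {"travel": [0.311,0.223,0.05],"angular": [0,0,0],"gripper": 0.4}
  ]
}}

```text
t: 23.05
tool_pos: [0.643, 0.2619, 0.074]
tool_rot: [0.133, 3.133, 0.004]
contact_force: [-0.0, -0.8, -1.6]
opening: 0.0618
grip_force: 44.6
```

Emit:
{"method": "step_arm", "body": {
  "targets": [
    {"travel": [0,0,-0.025],"angular": [0,0,0],"gripper": 0.4},
    {"travel": [0,0,-0.04],"angular": [0,0,0],"gripper": 0.4},
    {"travel": [0,0,-0.046],"angular": [0,0,0],"gripper": 0.4},
    {"travel": [0,0,-0.049],"angular": [0,0,0],"gripper": 0.4},
    {"travel": [0,0,-0.05],"angular": [0,0,0],"gripper": 0.4},
    {"travel": [0,0,-0.05],"angular": [0,0,0],"gripper": 0.4}
  ]
}}

```text
t: 23.65
tool_pos: [0.6396, 0.2596, 0.0445]
tool_rot: [0.135, 3.138, 0.001]
contact_force: [-3.5, -0.9, 6.0]
opening: 0.0618
grip_force: 45.2
```

Touching; release, rise and draw back for a final look.

Emit:
{"method": "step_arm", "body": {
  "targets": [
    {"travel": [0,0,0],"angular": [0,0,0],"gripper": 0.8},
    {"travel": [0,0,0],"angular": [0,0,0],"gripper": 1},
    {"travel": [0,0,0],"angular": [0,0,0],"gripper": 1},
    {"travel": [0,0,0.03],"angular": [0,0,0],"gripper": 1},
    {"travel": [0,0,0.1],"angular": [0,0,0],"gripper": 1},
    {"travel": [0,0,0.18],"angular": [0,0,0],"gripper": 1},
    {"travel": [0,0,0.26],"angular": [0,0,0],"gripper": 1},
    {"travel": [-0.05,-0.02,0.32],"angular": [0,0,0],"gripper": 1},
    {"travel": [-0.11,-0.05,0.38],"angular": [0,0,0],"gripper": 1},
    {"travel": [-0.17,-0.08,0.43],"angular": [0,0,0],"gripper": 1}
  ]
}}

```text
t: 24.65
tool_pos: [0.5398, 0.2127, 0.3011]
tool_rot: [0.134, 3.136, 0.001]
contact_force: [-0.2, 0.3, 1.3]
opening: 0.0852
grip_force: 0.0
```

Emit:
{"method": "step_arm", "body": {
  "targets": [
    {"travel": [-0.08,0.02,0.04],"angular": [0,0,0],"gripper": 1},
    {"travel": [-0.16,0.1,0.08],"angular": [0,0,0],"gripper": 1},
    {"travel": [-0.24,0.18,0.1],"angular": [0,0,0],"gripper": 1},
    {"travel": [-0.32,0.26,0.1],"angular": [0,0,0],"gripper": 1},
    {"travel": [-0.35,0.33,0.1],"angular": [0,0,0],"gripper": 1},
    {"travel": [-0.35,0.4,0.1],"angular": [0,0,0],"gripper": 1},
    {"travel": [-0.35,0.4,0.1],"angular": [0,0,0],"gripper": 1}
  ]
}}

```text
t: 25.35
tool_pos: [0.3288, 0.4549, 0.3598]
tool_rot: [0.133, 3.137, 0.004]
contact_force: [0.7, 0.6, -0.1]
opening: 0.0856
grip_force: 0.0
```

Run:
```python
from st import *
state()
d={n:ctrl.get_image(n) for n in("top","scene")};pickle.dump(d,open("im9.pkl","wb"))
C=[]
for n,X,w in[(n,X,w) for n,w in(("top",50),("scene",80)) for X in((.635,-.235,.04),(.64,.26,.04),(.6325,.003,.04),(.4605,-.1145,.04))]:
    c=proj(d[n],[X])[0];x,y=int(c[0]-w/2),int(c[1]-w/2);print(n,w,x,y);C.append(cv2.resize(d[n]["img"][y:y+w,x:x+w,::-1],(200,200),interpolation=cv2.INTER_CUBIC))
s=d["scene"]["img"][:,:,::-1]
cv2.imwrite("pics/end.png",np.vstack([np.hstack(C[:4]),np.hstack(C[4:])]))
```

```text
t 25.35 tcp [0.3288 0.4549 0.3598] yaw_y 85.14 q6 -0.67
top 50 314 114
top 50 154 109
top 50 237 113
top 50 274 169
scene 80 216 271
scene 80 374 168
scene 80 298 216
scene 80 216 192
```

View pics/end.png

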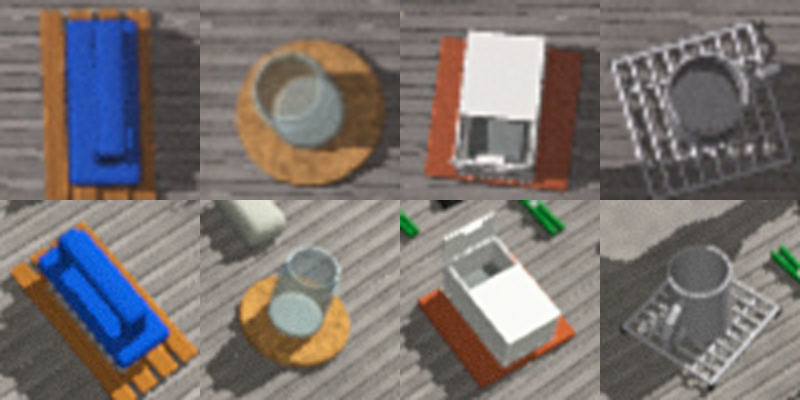

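Run:
```python
from h import *
d=pickle.load(open("im9.pkl","rb"));t,s=d["top"],d["scene"]
T=lambda o,*p:[(o[0]+a/4-.5,o[1]+b/4-.5) for a,b in p]
S=lambda o,*p:[(o[0]+a/2.5-.5,o[1]+b/2.5-.5) for a,b in p]
print("cup",plane(t,T((274,169),(109,97)),.09),plane(s,S((216,192),(100,71)),.09),tri([t,s],T((274,169),(109,97))+S((216,192),(100,71))))
print("wire",plane(t,T((274,169),(12,62),(155,25),(190,155),(50,193)),.01).mean(0))
print("jar",plane(t,T((154,109),(107,112)),.013),plane(s,S((374,168),(97,115)),.013),plane(t,T((154,109),(90,90)),.092))
P=plane(t,T((237,113),(67,30),(146,36)),.056);d_=P[1]-P[0];n=np.array([-d_[1],d_[0]])/np.hypot(*d_);n*=-np.sign(n[0]);print("soap",P.mean(0)+.052*n,np.degrees(np.arctan2(n[1],n[0])))
P=plane(t,T((314,114),(66,18),(137,18),(68,185),(139,185)),.048);print("brush",P.mean(0),np.degrees(np.arctan2(*(P[0]-P[2])[::-1])))
```

```text
cup [[ 0.45939247 -0.11724187]] [[ 0.45819167 -0.11456331]] (array([ 0.45944882, -0.11638545,  0.09264996]), [0.000865479020336951, 0.0008654790203369127])
wire [ 0.46166613 -0.11505837]
jar [[0.63962248 0.26167868]] [[0.63574145 0.26332337]] [[0.63629625 0.25888377]]
soap [0.63197248 0.00361075] 176.90927946805743
brush [ 0.63553543 -0.23343448] 1.2879978112762986
```

```bash
python3 -c "
from station import ctrl
print(ctrl.finish_job())"
```

```text
the job is handed in; nothing more can be done
None
```

I've handed the job in: brush, jar, soap box and cup each stand upright on their own stands, within about 4 mm of centre by my last measurement, and I kept the arm clear of the bottle but did not re-measure it at the end.

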